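# Find the pitch-comb leaf that fits the spindle thread

## Task

Find out the pitch of the screw held in the forked stand: try the comb leaves from the rack on its thread, teeth down in the forks. Leave the one leaf that seats fully home standing meshed on the thread, and have the other two standing in the slots of the rack; do not disturb the other things on the counter.

Things in the scene. Friction and masses are not known exactly. Their poses are not given: they have to be found in the camera images.
- leaf_a: one of three loose aluminium comb leaves alike but for tooth spacing (not told: 10, 12 or 15 mm), about 90 g. Upright plate 10 mm thick (y). Bar 136 mm long (x), z = 5 to 25 mm; teeth below it from z = 0 (tips) to 5, 7 mm wide at root, 2 at tip, one at x = 0, over at least x = -39..39; grip tab 30 mm wide (x) on top, z = 25 to 67, gripped across its 10 mm. Origin: middle of the tooth tips
- leaf_b: comb leaf built like leaf_a but for tooth spacing (not told). In the rack each leaf's origin is 15 mm above the rack's origin, leaf x along rack x
- leaf_c: comb leaf built like leaf_a but for tooth spacing (not told). In a stand's forks on a matching thread a leaf is fully home with its bar's underside on the crests: origin 60 mm above the stand's origin; on any other thread it stays 4 to 5 mm higher
- stand: grey gauging stand fixed to the counter, 150 (x) x 84 mm, with a level steel screw along its x, threaded x = -53..53 mm. Forks: end plates 10 mm thick, 60 wide at x = -58 and +58, each with an open-topped slot at y = 0, 13 mm wide, floor 62 mm up, prongs to 85, mouth flared to 23. They hold a leaf upright by its bar's ends, along x, and let it slide along x. Origin: centre of the underside, z up
- thread_top (a point): top of the screw's crests, mid-length, 65 mm above the stand's origin. Screw: crest diameter 40 mm, pitch not told (10, 12 or 15). Grooves 5.4 mm deep, 7.8 wide at the crests, 2.5 at the bottom; on the top line one is centred here, so a matching leaf centred on the stand meshes. Two spare screws on blocks without forks stand to the right (-y side): fixed, not used
- rack: plywood rack fixed to the counter, 126 (x) x 180 (y) x 42 mm, holding the three leaves upright, parallel to its x axis, at y = -65, 0 and 65 mm. Two rails at x = -58 and +58 mm, each with three slots 13 mm wide whose floors (on which the leaf's bar rests) are 20 mm up; prongs up to 42 mm, mouths flared to 23 mm. Origin: centre of its underside, z up.
- tape_roll: bystander: roll of brown parcel tape lying flat, 100 mm across, 48 mm high; origin: centre of its underside
- stapler: bystander: desk stapler about 150 x 36 x 48 mm; origin: centre of its underside
- pen_cup: bystander: black cup of pens fixed to the counter, 76 mm across, up to 160 mm high with the pens (a 35 mm high pile of envelopes, also fixed, lies beyond the rack at x about 0.8 m); origin: centre of its underside

How it is judged:
By the outcome, as a careful person would: the job done as asked, in the order asked, and still so for the second after the job is handed in, with the robot touching nothing.
It also fails if it takes over 72 s, if anything falls off the work surface, if the arm or the gripper's body presses on something with over 40 N, if the wrist force passes 120 N, or if a joint passes its speed limit or range.

## Robot

A 6-joint arm with a two-finger parallel gripper is mounted at the origin on the work surface. World frame = base frame: x ahead of the robot, y to its left, z up, the work surface at z = 0. Lengths are in m, angles in rad, forces in N, time in s.
With the tool pointing down it reaches from about 0.35 to 0.775 m from the base axis. Payload 5.5 kg.
Tool frame: the origin (TCP) lies on the centre line of the jaws, within the pads' length; the fingertips stand 11 mm ahead of it and the grasp point (between the pads) lies 8 mm behind it; z points along the fingers, y is the direction in which the jaws open and shut (so a half turn about z gives the same grasp; the last joint's range is limited). The gripper opens to 85 mm and grips with 20 to 120 N. Pads are 22 mm wide; open, the fingers measure 114 mm over their backs; the gripper's body (76 mm by 85 mm) begins 54 mm behind the grasp point. The pads swing forward as they close: fully open they stand 13 mm farther back than shut.
Start: joints at [-1.344, 0.313, 0.046, 1.304, 0, 1.431], TCP at [0.206, -0.537, 0.242] pointing down, gripper open.
Joint ranges: [-2.76, 2.76], [-0.86, 1.69], [-1.03, 1.26], [-2.2, 2.34], [-1.47, 1.5], [-3.14, 3.14]. Speed limits (rad/s): [2.57, 2.57, 3.14, 3.14, 3.14, 3.14].

## Interface

Orientations are given as a unit quaternion [w, x, y, z].
In Python, from workcell import env, imaging, order gives the robot as it stands. The module is installed in compiled form; this text tells all that it offers.
- The arm moves only by the tool move_arm, never from a script. Its argument "deltas" is one flat list of numbers, 7 for each row, row after row: the gripper's target within -1 to 1 (shut at 1, half-way at 0, fully open at -1), then the shift along the tool's x, y, z in m, then the turn, a rotation vector about the tool's x, y, z in degrees. In form: [jaw, tx, ty, tz, ax, ay, az, jaw, tx, ty, tz, ax, ay, az, ...]. A call has 1 to 10 rows; each row shifts and turns the commanded pose from where the row before left it, along the tool's axes as they then stand; what a row does not reach is not made up. A row lasts 1/8 s, in which the tool goes at most 62.5 mm and 10.7 degrees, less where a joint would pass 70% of its speed; a pose out of reach is approached as far as the arm can. A call is refused whole if a number of a shift passes 0.0625 or a number of a turn 10.7, either way. A call with a gripper value outside its range is refused whole. The fingers move at their own pace and stop on an object; "squeeze" is the grip in N (left out, the last holds). Time passes only in rows, so rows that do not move let the fingers close. It gives the time, the measured TCP pose, the force and the opening at its end, in the units of the state.
- env.get_state(): the state, without advancing time (a new reading comes with each control period).
- imaging.read_camera(name): name is "side" or "top"; returns a dict with "img" (400x640x3 uint8, red, green, blue), "z_map" (400x640 float32, m along the optical axis (not along the pixel's ray), 0 where there is no reading), "fx", "fy", "cx", "cy" (pixels), "rvec" (rotation vector, rad) and "tvec" (3), from world to camera coordinates, as OpenCV has them. Camera axes: x right, y down, z forward; pixel columns grow to the right and rows downward; lengths in m; the calibration is good to about 2 mm. A picture is of the moment at which its call begins.
- order.hand_in(): hands the job in, once; it reports no verdict.
Trained networks look in a picture, given as the dict that the camera call returned (one of the last four; its "shot" number tells which), for a name from the list of things; names that differ only in an ending like _2 or _b are one class to them, and where a whole thing is asked for, a point or a joint stands for the part that bears it (a point fixed in the world has none). Each returns a list of dicts, best first, with "confidence" (0 to 1); they miss things now and then, are a little off and sometimes report something else, mostly with a low value. They report only what shows in the picture. A call takes as long as a camera call.
- imaging.recognise(picture, thing): "centre" ([column, row] in pixels, amid what is visible of it).
- imaging.cut_out(picture, thing): "mask" (400x640 bool, what is visible of it) and "centre" ([column, row] in pixels, amid what is visible of it).
The state is a dict: "clock": time; "joint_pos": joint angles; "qvel": joint speeds; "tau": joint torques, N m; "tcp_pos": TCP position; "orientation": TCP orientation; "wrist_force": force on the tool from outside, world axes, zero at the start; "ft_torque": the same for the moment, N m; "finger_gap": finger opening in m.
Only numpy, scipy, OpenCV 4.12 (cv2) and the standard library are available. Lean on these libraries where they do the work, as an engineer would, in place of code of your own. Each camera call takes 0.05 s, during which the arm holds its last target.

## Working session

There is one attempt and no reset: what is moved stays moved. The work goes in short steps, Python scripts to look and compute and a tool call to move; the robot and the scene stay as the last step left them, time stands still between calls to the robot, and variables do not carry over. Pictures are saved under pics/ and viewed, and the job is handed in when it is done.

Besides the shell and the picture viewer there is one more tool, called in YAML: its name, and indented under it one key for each argument. move_arm: Moves the arm, as the interface text tells. Its arguments: {"type":"object","properties":{"deltas":{"type":"array"},"squeeze":{"type":"number"}},"required":["deltas"]}

```bash
mkdir -p pics; cat > h.py <<'E'
import numpy as np, cv2
from workcell import env, imaging, order
def cam(n):
    p=imaging.read_camera(n); p['img']=np.asarray(p['img']); return p
def save(p,f,box=None,s=1):
    im=p['img'][:,:,::-1]
    if box: im=im[box[1]:box[3],box[0]:box[2]]
    if s!=1: im=cv2.resize(im,None,fx=s,fy=s,interpolation=cv2.INTER_CUBIC)
    cv2.imwrite('pics/'+f,im)
def world(p,u,v,z=None):
    R,_=cv2.Rodrigues(np.array(p['rvec'],float)); t=np.array(p['tvec'],float).reshape(3)
    d=p['z_map'][np.asarray(v,int),np.asarray(u,int)] if z is None else z
    c=np.stack([(np.asarray(u)-p['cx'])/p['fx']*d,(np.asarray(v)-p['cy'])/p['fy']*d,d*np.ones_like(np.asarray(u,float))],-1)
    return (c-t)@R
def atz(p,u,v,Z):
    R,_=cv2.Rodrigues(np.array(p['rvec'],float)); t=np.array(p['tvec'],float).reshape(3)
    o=-R.T@t; r=np.array([(u-p['cx'])/p['fx'],(v-p['cy'])/p['fy'],1.])@R
    return o+r*(Z-o[2])/r[2]
def cloud(p):
    v,u=np.mgrid[0:400,0:640]; w=world(p,u,v); w[p['z_map']<=0]=np.nan; return w
E
python3 - <<'E'
from h import *
for n in ('top','side'):
    p=cam(n); save(p,n+'0.png')
    R,_=cv2.Rodrigues(np.array(p['rvec'],float)); print(n,p['fx'],-R.T@np.array(p['tvec']).reshape(3),R[2])
    for t in ('leaf_a','stand','rack','tape_roll','stapler','pen_cup'):
        print(t,[(np.round(r['centre']),round(r['confidence'],2)) for r in imaging.recognise(p,t)])
    np.savez(n+'0.npz',**{k:p[k] for k in p})
print(env.get_state())
E
```

```text
top 503.9230214435085 [0.44403848 0.11082311 1.73689174] [ 0.07671799 -0.00428713 -0.99704362]
leaf_a [(array([323., 205.]), 0.69), (array([310., 207.]), 0.52), (array([288., 212.]), 0.48)]
stand [(array([421., 185.]), 0.74)]
rack [(array([307., 203.]), 0.55)]
tape_roll [(array([353., 126.]), 0.83)]
stapler [(array([409., 131.]), 0.58)]
pen_cup [(array([212., 245.]), 0.69)]
side 396.23448529499296 [0.52065908 0.87539093 0.9208607 ] [ 0.04324472 -0.67302643 -0.73835311]
leaf_a [(array([336., 207.]), 0.96), (array([338., 241.]), 0.56)]
stand [(array([267., 145.]), 0.46)]
rack [(array([346., 233.]), 0.8), (array([269., 151.]), 0.68)]
tape_roll [(array([259., 192.]), 0.66)]
stapler [(array([270., 147.]), 0.78)]
pen_cup [(array([396., 324.]), 0.89)]
{'clock': 0.7, 'joint_pos': array([-1.34359736e+00,  3.13166846e-01,  4.61083892e-02,  1.30359843e+00,
        1.77568224e-05,  1.43121612e+00]), 'qvel': array([-0.00010776, -0.00035724, -0.00128527, -0.00032621,  0.00116277,
       -0.0010632 ]), 'tau': array([ 1.57628434e-03, -4.80288255e+01,  2.98749429e+01, -1.96347842e-04,
       -3.27634986e-06, -9.17488165e-07]), 'tcp_pos': array([ 0.20621782, -0.53679673,  0.2423455 ]), 'orientation': array([6.92629050e-05, 9.83231203e-01, 1.82363364e-01, 1.19232457e-05]), 'wrist_force': array([ 0.42963528, -0.0113615 , -0.47154839]), 'ft_torque': array([0.01312318, 0.01338215, 0.03749694]), 'finger_gap': 0.08532515348497689}
```

```bash
echo
python3 - <<'E'
import cv2
for n,b in (('top',(170,80,490,290)),('side',(200,90,460,350))):
    im=cv2.imread(f'pics/{n}0.png')[b[1]:b[3],b[0]:b[2]]
    s=min(800/im.shape[1],600/im.shape[0]); cv2.imwrite(f'pics/{n}0z.png',cv2.resize(im,None,fx=s,fy=s,interpolation=cv2.INTER_CUBIC))
E
```

```text
(no output)
```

View pics/top0.png

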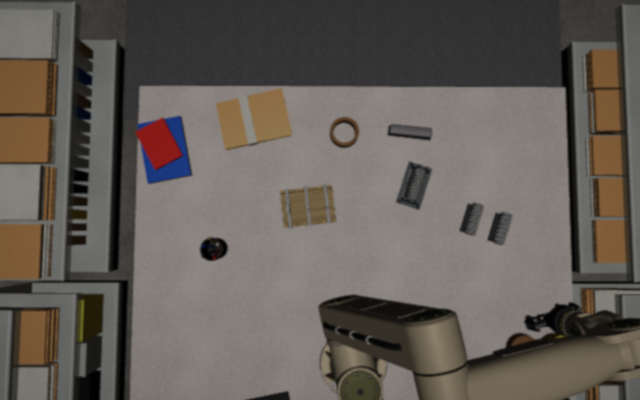

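View pics/side0.png

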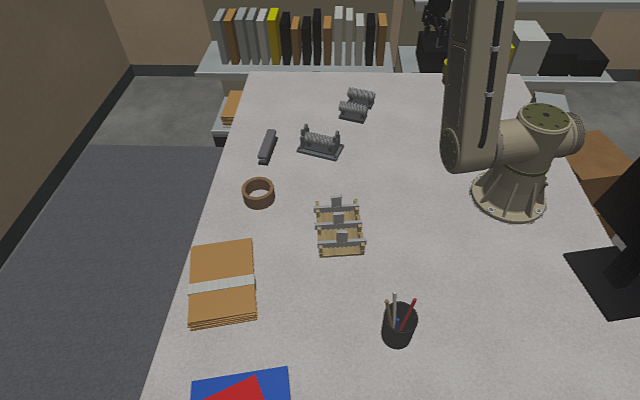

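```bash
sleep 1
```

```text
(no output)
```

View pics/top0z.png

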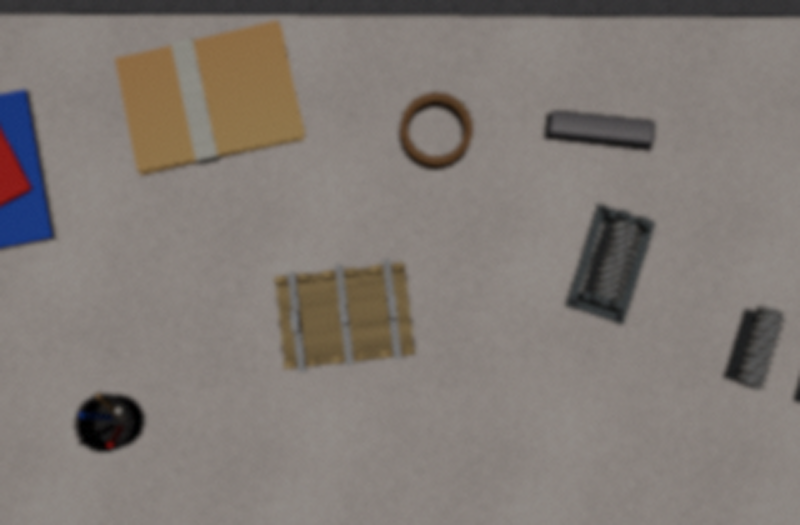

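View pics/side0z.png

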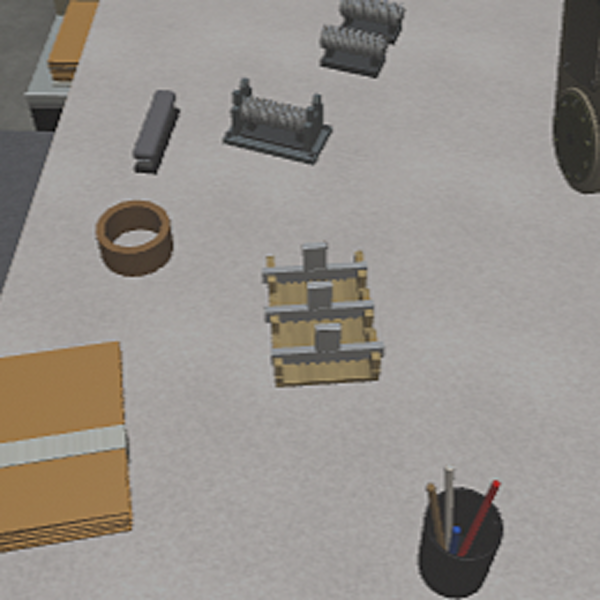

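```bash
python3 - <<'E'
from h import *
for n in ('top','side'):
    p=dict(np.load(n+'0.npz',allow_pickle=True)); W=cloud(p)
    print(n, 'table z', np.nanmedian(W[230:260,330:400,2] if n=='top' else W[260:300,270:320,2]))
    x,y,z=W[...,0],W[...,1],W[...,2]
    # rack region / stand region
    c1=atz(p,307,203,.04) if n=='top' else atz(p,340,228,.04)
    c2=atz(p,414,185,.04) if n=='top' else atz(p,321,143,.05)
    print(c1,c2)
    for nm,c,r,lo in (('rack',c1,.13,.012),('stand',c2,.11,.004)):
        m=(np.hypot(x-c[0],y-c[1])<r)&(z>lo)
        pts=np.stack([x[m],y[m]],-1).astype(np.float32)
        print(nm,m.sum(),cv2.minAreaRect(pts),np.histogram(z[m],bins=np.arange(0,.11,.01))[0])
    h=(np.hypot(x-c1[0],y-c1[1])<.13)&(z>.06)
    print('tabs',h.sum()); k,l=cv2.connectedComponents(h.astype(np.uint8))
    for i in range(1,k): print(i,(l==i).sum(),W[l==i].mean(0),W[l==i][:,2].max())
E
```

```text
top table z -5.796532042515131e-05
[0.53609504 0.15666191 0.04      ] [ 0.59821688 -0.20500598  0.04      ]
rack 1099 ((0.5143956542015076, 0.15534090995788574), (0.16578231751918793, 0.17886848747730255), 6.92737340927124) [  0 465  82 228 228   5   5  23  59   4]
stand 1427 ((0.5988306999206543, -0.2045935094356537), (0.21684576570987701, 0.2098211646080017), 35.72016525268555) [520 384  32  19  41 178 174  34  42   3]
tabs 91
1 29 [0.53652298 0.09247277 0.07978094] 0.09165797874974092
2 30 [0.52852929 0.15647481 0.08230366] 0.0945198112267473
3 32 [0.51616057 0.22011593 0.08148414] 0.09105772114752723
side table z 0.0005193620441660233
[0.52172714 0.17608805 0.04      ] [ 0.59394494 -0.18530002  0.05      ]
rack 1763 ((0.5280102491378784, 0.15755686163902283), (0.13745513558387756, 0.1787460595369339), 7.666153430938721) [  0 220 302 514 402  71  70  86  98   0]
stand 1035 ((0.582419753074646, -0.18374179303646088), (0.18885129690170288, 0.180434912443161), 28.773372650146484) [120 344  50  60  90 154 134  41  42   0]
tabs 254
1 78 [0.53697658 0.09463745 0.07461643] 0.08604038362612627
2 85 [0.52791918 0.15891973 0.07464828] 0.0850244107733961
3 91 [0.5184119  0.22306409 0.07561986] 0.08506625694745082
```

```bash
python3 - <<'E'
import cv2
im=cv2.imread('pics/side0.png')
a=cv2.resize(im[118:168,290:352],None,fx=12,fy=12,interpolation=cv2.INTER_CUBIC); cv2.imwrite('pics/stz.png',a)
im=cv2.imread('pics/top0.png')
a=cv2.resize(im[155:215,390:440],None,fx=10,fy=10,interpolation=cv2.INTER_CUBIC); cv2.imwrite('pics/sttop.png',a)
E
sleep 1
```

```text
(no output)
```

View pics/stz.png

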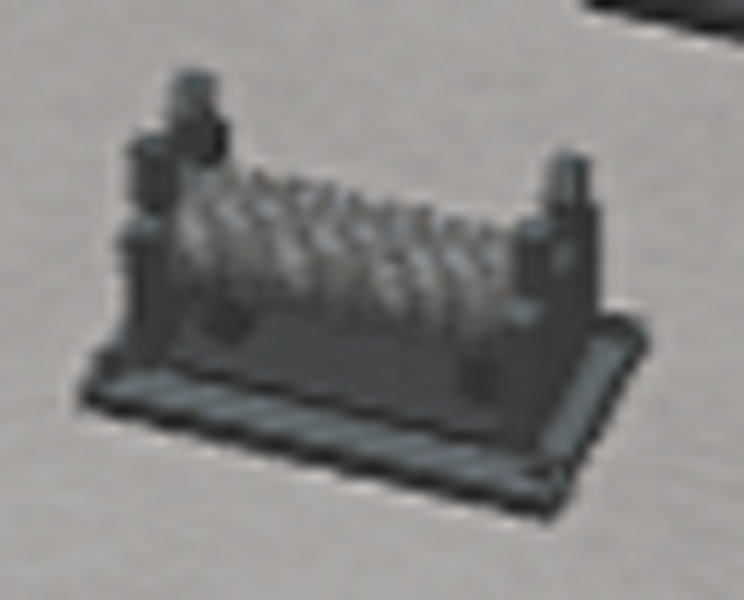

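View pics/sttop.png

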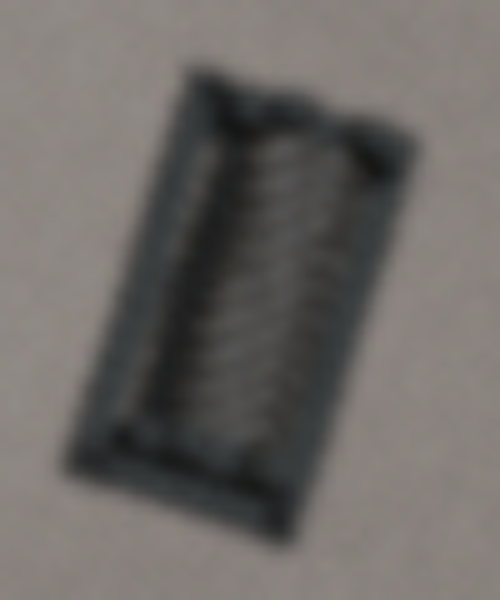

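```bash
cat > fit.py <<'E'
from h import *
from scipy.optimize import least_squares
def box(P,c,s):
    q=np.abs(P-np.array(c))-np.array(s)/2
    return np.linalg.norm(np.maximum(q,0),axis=1)+np.minimum(q.max(1),0)
def leaf(P,o):
    o=np.array(o); return np.minimum(box(P,o+[0,0,.0135],[.136,.01,.023]),box(P,o+[0,0,.046],[.03,.01,.042]))
def rails(P,x,W,H,fl,ys):
    # end plate with slots
    full=box(P,[x,0,H/2],[.010 if H>.05 else .010,W,H])
    cut=np.min([box(P,[x,y,(fl+.2)/2],[.05,.013,.2-fl]) for y in ys],axis=0)
    return np.maximum(full,-cut)
def rack(P,leaves=(-.065,0,.065)):
    d=[rails(P,s*.058,.18,.042,.02,(-.065,0,.065)) for s in (-1,1)]
    d+=[leaf(P,[0,y,.015]) for y in leaves]
    return np.min(d,axis=0)
def stand(P,lf=None):
    d=[rails(P,s*.058,.06,.085,.062,(0,)) for s in (-1,1)]
    d.append(np.maximum(np.hypot(P[:,1],P[:,2]-.045)-.0185,np.abs(P[:,0])-.053))
    d.append(box(P,[0,0,.003],[.15,.084,.016]))
    if lf: d.append(leaf(P,[0,0,lf]))
    return np.min(d,axis=0)
def fit(W,f,x0,r,zlo):
    W=W.reshape(-1,3); W=W[~np.isnan(W[:,0])]
    W=W[(np.hypot(W[:,0]-x0[0],W[:,1]-x0[1])<r)&(W[:,2]>zlo)&(W[:,2]<.12)]
    def res(t):
        c,s=np.cos(t[2]),np.sin(t[2]); d=W[:,:2]-t[:2]
        return f(np.c_[d[:,0]*c+d[:,1]*s,-d[:,0]*s+d[:,1]*c,W[:,2]-t[3]])
    best=None
    for da in (-.1,0,.1):
        o=least_squares(res,[x0[0],x0[1],x0[2]+da,0],loss='soft_l1',f_scale=.002,diff_step=1e-4,x_scale=[.01,.01,.1,.01])
        if best is None or o.cost<best.cost: best=o
    return best.x,len(W),np.median(np.abs(res(best.x)))
E
python3 - <<'E'
from fit import *
for n in ('top','side'):
    p=dict(np.load(n+'0.npz',allow_pickle=True)); W=cloud(p)
    print(n,'rack',fit(W,rack,[.527,.158,.14],.12,.028))
    print(n,'stand',fit(W,stand,[.596,-.2,-.24],.10,.018), fit(W,stand,[.596,-.2,-.24],.10,.006))
E
```

```text
top rack (array([0.527716  , 0.15778838, 0.13011145, 0.00262172]), 558, np.float64(0.0014425592341013051))
top stand (array([ 0.60104028, -0.20962504, -0.31563339,  0.00102037]), 562, np.float64(0.002195692589431645)) (array([ 0.60074635, -0.20885118, -0.30952853,  0.00142325]), 1126, np.float64(0.002338144223398612))
side rack (array([0.52715092, 0.15526829, 0.11891775, 0.00070674]), 1310, np.float64(0.0009687179050637375))
side stand (array([ 5.93900075e-01, -2.07897014e-01, -3.36151994e-01, -5.34256516e-04]), 586, np.float64(0.002315084237145614)) (array([ 0.5937118 , -0.20794592, -0.33297576,  0.0013783 ]), 987, np.float64(0.0021231369530277516))
```

```bash
cat >> fit.py <<'E'
def proj(p,P):
    u,_=cv2.projectPoints(np.asarray(P,float),np.array(p['rvec'],float),np.array(p['tvec'],float),np.array([[p['fx'],0,p['cx']],[0,p['fy'],p['cy']],[0,0,1.]]),None)
    return u.reshape(-1,2)
def tow(t,P):
    P=np.asarray(P,float);c,s=np.cos(t[2]),np.sin(t[2]); return np.c_[t[0]+P[:,0]*c-P[:,1]*s,t[1]+P[:,0]*s+P[:,1]*c,P[:,2]]
def rect(cx,cy,w,h,z): return [[cx+a*w/2,cy+b*h/2,z] for a,b in ((-1,-1),(1,-1),(1,1),(-1,1))]
def draw(p,t,rs,f,bx,s):
    im=cv2.resize(p['img'][bx[1]:bx[3],bx[0]:bx[2],::-1],None,fx=s,fy=s,interpolation=cv2.INTER_CUBIC)
    for i,r in enumerate(rs):
        u=(proj(p,tow(t,r))-[bx[0]-.5,bx[1]-.5])*s
        cv2.polylines(im,[np.int32(np.round(u))],True,[(0,0,255),(0,255,0),(255,0,0),(0,255,255)][i%4],1)
    cv2.imwrite('pics/'+f,im)
STAND=[rect(0,0,.15,.084,0)]+[rect(x,y,.01,.0185,.085) for x in (-.058,.058) for y in (-.02075,.02075)]
E
python3 - <<'E'
from fit import *
ps={n:dict(np.load(n+'0.npz',allow_pickle=True)) for n in ('top','side')}
p=ps['top'];W=cloud(p)
t=[.597,-.208,-.3]
draw(ps['top'],t,STAND,'o1.png',(390,155,440,215),10)
draw(ps['side'],t,STAND,'o2.png',(290,118,352,168),12)
R=[rect(x,y,.01,.052 if y==0 else 1e-3,.042) for x in (-.058,.058) for y in (0,)]+[rect(0,y,.136,.01,.04) for y in (-.065,0,.065)]+[rect(0,y,.03,.01,.082) for y in (-.065,0,.065)]+[rect(x,0,.01,.18,.042) for x in (-.058,.058)]
t=[.5275,.1565,.125]
draw(ps['top'],t,R,'o3.png',(275,175,345,235),11)
draw(ps['side'],t,R,'o4.png',(305,185,375,265),7.5)
a=cv2.hconcat([cv2.resize(cv2.imread('pics/o1.png'),(400,480)),cv2.resize(cv2.imread('pics/o3.png'),(400,343)) if 0 else cv2.resize(cv2.imread('pics/o1.png'),(400,480))])
E
sleep 2
```

```text
(no output)
```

View pics/o1.png

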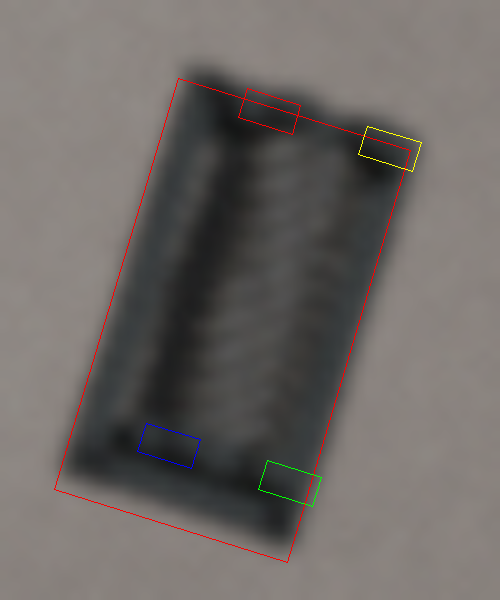

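View pics/o2.png

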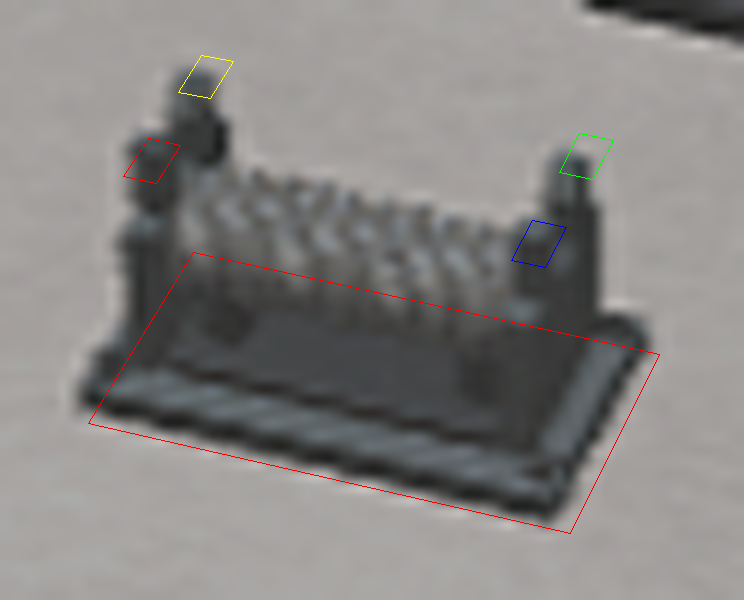

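View pics/o3.png

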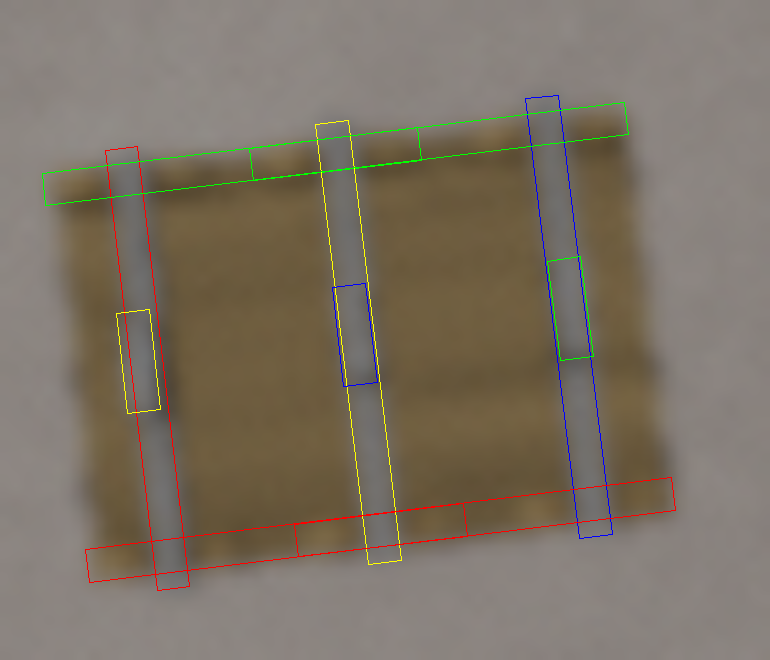

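View pics/o4.png

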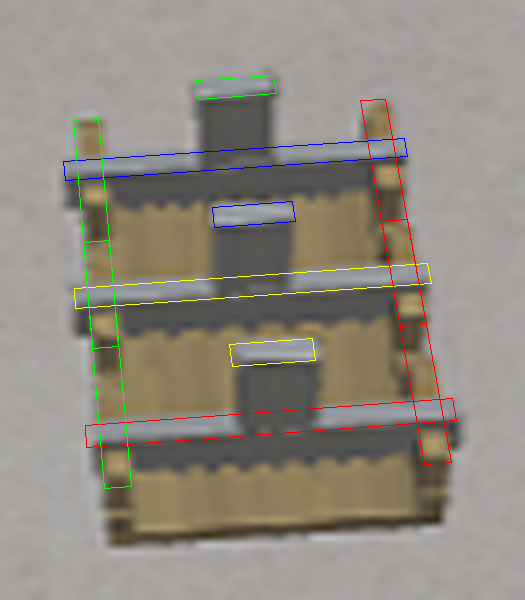

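```bash
cat >> fit.py <<'E'
from scipy.optimize import minimize
def bx(c,s): return [[c[0]+i*s[0]/2,c[1]+j*s[1]/2,c[2]+k*s[2]/2] for i in(-1,1) for j in(-1,1) for k in(-1,1)]
def cyl(): return [[x,.02*np.cos(a),.045+.02*np.sin(a)] for x in(-.053,.053) for a in np.arange(0,6.28,.3)]
def stand_hulls(h=.012):
    H=[bx([0,0,h/2],[.15,.084,h]),cyl()]
    for x in(-.058,.058):
        H.append(bx([x,0,.031],[.01,.06,.062]))
        for s in(-1,1):
            H.append([[x+d,s*a,z] for d in(-.005,.005) for a,z in((.0065,.06),(.03,.06),(.03,.085),(.0115,.085),(.0065,.079))])
    return H
def leaf_hulls(o): 
    o=np.array(o); return [np.array(bx([0,0,.0135],[.136,.01,.023]))+o,np.array(bx([0,0,.046],[.03,.01,.042]))+o]
def rack_hulls(leaves=(-.065,0,.065),h=.01):
    H=[bx([0,0,h/2],[.126,.18,h])]
    for x in(-.058,.058):
        H.append(bx([x,0,.01],[.01,.18,.02]))
        for a,b in((-.09,-.0715),(-.0585,-.0065),(.0065,.0585),(.0715,.09)): H.append(bx([x,(a+b)/2,.031],[.01,b-a,.022]))
    for y in leaves: H+=leaf_hulls([0,y,.015])
    return H
def sil(p,t,H,b,s=8):
    m=np.zeros(((b[3]-b[1])*s,(b[2]-b[0])*s),np.uint8)
    for h in H:
        u=(proj(p,tow(t,h))-[b[0]-.5,b[1]-.5])*s-.5
        cv2.fillConvexPoly(m,cv2.convexHull(np.int32(np.round(u*16))),255,cv2.LINE_AA,4)
    m=cv2.GaussianBlur(m.astype(np.float32)/255,(0,0),.8*s)
    return cv2.resize(m,None,fx=1/s,fy=1/s,interpolation=cv2.INTER_AREA)
def silfit(p,H,x0,b,soft):
    f=lambda t: ((sil(p,t,H,b)-soft)**2).sum()
    S=np.array([.008,.008,.08]); best=None
    sx=np.array([x0]+[np.array(x0)+S*np.eye(3)[i] for i in range(3)])
    r=minimize(f,x0,method='Nelder-Mead',options=dict(initial_simplex=sx,xatol=5e-5,fatol=1e-3,maxiter=200))
    return r.x,r.fun
E
python3 - <<'E'
from fit import *
for n in ('top','side'):
    p=dict(np.load(n+'0.npz',allow_pickle=True)); im=p['img'].astype(float)
    for nm,H,x0,b in (('stand',stand_hulls(),[.597,-.208,-.3],(385,150,445,220) if n=='top' else (288,113,354,170)),
                      ('rack',rack_hulls(),[.5275,.1565,.12],(270,175,347,237) if n=='top' else (303,188,377,268))):
        I=im[b[1]:b[3],b[0]:b[2]]
        bg=np.median(np.concatenate([I[:3].reshape(-1,3),I[-3:].reshape(-1,3),I[:,:3].reshape(-1,3),I[:,-3:].reshape(-1,3)]),0)
        d=np.linalg.norm(I-bg,axis=2); soft=np.clip((d-10)/(25 if n=='top' else 40),0,1)
        x,f=silfit(p,H,x0,b,soft); print(n,nm,x.round(4),round(f,2),bg)
        m=sil(p,x,H,b); o=np.hstack([soft,m,abs(soft-m)]); cv2.imwrite(f'pics/s_{n}_{nm}.png',cv2.resize((o*255).astype(np.uint8),None,fx=3.5,fy=3.5))
E
cd pics; python3 - <<'E'
import cv2,numpy as np
a=[cv2.imread(f's_{n}_{m}.png') for n in('top','side') for m in('stand','rack')]
c=np.zeros((1100,820,3),np.uint8);y=0
for i in a: c[y:y+i.shape[0],:i.shape[1]]=i; y+=i.shape[0]
cv2.imwrite('s_all.png',cv2.resize(c,None,fx=.54,fy=.54))
E
```

```text
top stand [ 0.6003 -0.21   -0.3158] 35.83 [138. 131. 127.]
top rack [0.5264 0.1551 0.1208] 29.89 [139. 132. 127.]
side stand [ 0.6003 -0.2098 -0.313 ] 141.78 [165. 162. 160.]
side rack [0.5269 0.1567 0.1213] 181.97 [165. 162. 160.]
```

```bash
sleep 1
```

```text
(no output)
```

View pics/s_all.png

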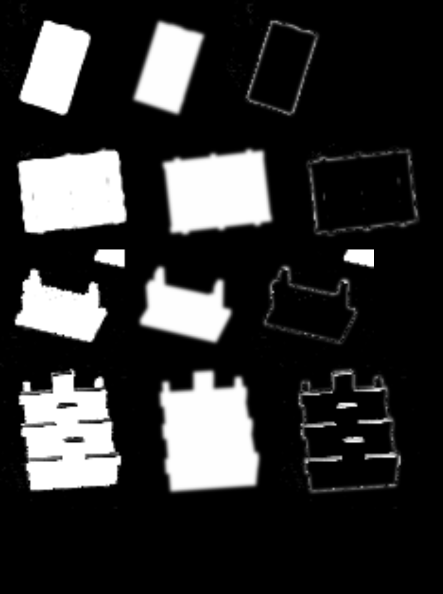

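```bash
python3 - <<'E'
from fit import *
ps={n:dict(np.load(n+'0.npz',allow_pickle=True)) for n in ('top','side')}
def spec(p,t,f,L=.05):
    # f(x,k)-> local pts ; several lines
    out={}
    x=np.linspace(-L,L,201); g=p['img'].astype(np.float32).mean(2)
    P={}
    for per in (8,9,10,11,12,13,14,15,16,17): P[per]=0
    for off in f:
        u=proj(p,tow(t,np.c_[x,np.full_like(x,off[0]),np.full_like(x,off[1])])).astype(np.float32)
        s=cv2.remap(g,u[:,:1],u[:,1:],cv2.INTER_CUBIC).ravel()
        s=s-np.polyval(np.polyfit(x,s,3),x); s*=np.hanning(len(x))
        for per in P: P[per]+=abs((s*np.exp(2j*np.pi*x/per*1e3)).sum())
    return {k:int(v/len(f)) for k,v in P.items()}
S=[.6003,-.2099,-.314]; R=[.5267,.1558,.121]
print('screw top',spec(ps['top'],S,[(y,.064) for y in(-.004,-.002,0,.002,.004)],.048))
print('screw side',spec(ps['side'],S,[(y,.064) for y in(-.004,-.002,0,.002,.004)],.048))
print('screw side',spec(ps['side'],S,[(y,.06) for y in(.01,.012,.014)],.048))
for yl in (.065,0,-.065):
    print('leaf',yl,spec(ps['side'],R,[(yl+.005,.015+z) for z in(.001,.002,.003,.004)],.045))
E
```

```text
screw top {8: 9, 9: 9, 10: 14, 11: 55, 12: 82, 13: 70, 14: 41, 15: 20, 16: 24, 17: 32}
screw side {8: 110, 9: 249, 10: 517, 11: 307, 12: 82, 13: 187, 14: 241, 15: 237, 16: 195, 17: 167}
screw side {8: 47, 9: 64, 10: 121, 11: 102, 12: 207, 13: 604, 14: 820, 15: 784, 16: 600, 17: 386}
leaf 0.065 {8: 36, 9: 36, 10: 112, 11: 500, 12: 708, 13: 600, 14: 370, 15: 190, 16: 133, 17: 127}
leaf 0 {8: 98, 9: 34, 10: 26, 11: 30, 12: 81, 13: 342, 14: 584, 15: 691, 16: 660, 17: 545}
leaf -0.065 {8: 252, 9: 145, 10: 365, 11: 305, 12: 147, 13: 106, 14: 104, 15: 101, 16: 111, 17: 147}
```

```bash
python3 - <<'E'
from fit import *
ps={n:dict(np.load(n+'0.npz',allow_pickle=True)) for n in ('top','side')}
S=[.6003,-.2099,-.314]
out=[]
for n in('top','side'):
    p=ps[n]; x=np.linspace(-.054,.054,700)
    ys=np.linspace(.02,-.015,200)
    X,Y=np.meshgrid(x,ys); Z=.045+np.sqrt(np.maximum(.02**2-Y**2,0))
    u=proj(p,tow(S,np.c_[X.ravel(),Y.ravel(),Z.ravel()])).astype(np.float32)
    g=cv2.remap(p['img'],u[:,0].reshape(X.shape),u[:,1].reshape(X.shape),cv2.INTER_CUBIC)
    g=g.mean(2); g=g-cv2.GaussianBlur(g,(0,0),60); out.append(np.clip(128+g*(6 if n=='top' else 2),0,255).astype(np.uint8))
cv2.imwrite('pics/unr.png',np.vstack(out))
E
```

```text
(no output)
```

View pics/unr.png

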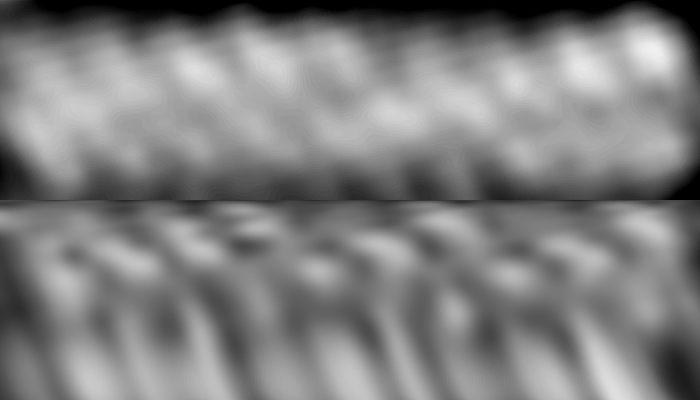

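move_arm:
  deltas: [0, 0, 0, 0, 0, 0, -10.4, 0, 0, 0, 0, 0, 0, -10.4, 0, 0, 0, 0, 0, 0, -10.4, 0, 0, 0, 0, 0, 0, -10.4, 0, 0, 0, 0, 0, 0, -10.4, 0, 0, 0, 0, 0, 0, -10.4, 0, 0, 0, 0, 0, 0, -10.4, 0, 0, 0, 0, 0, 0, -10.4, 0, 0, 0, 0, 0, 0, -10.4, 0, 0, 0, 0, 0, 0, -10.4]
  squeeze: 40

```text
clock: 1.95
tcp_pos: [0.2062, -0.5368, 0.2424]
orientation: [0.0, 0.459, 0.888, -0.0]
wrist_force: [0.1, 1.1, -0.0]
finger_gap: 0.0427
```

move_arm:
  deltas: [0, 0, 0, 0, 0, 0, -10.4, 0, 0, 0, 0, 0, 0, -10.4, 0, 0, 0, 0, 0, 0, -10.4, 0, 0, 0, 0, 0, 0, -10.4, 0, 0, 0, 0, 0, 0, -10.4, 0, 0, 0, 0, 0, 0, -10.0, 0, 0, 0, 0, 0, 0, 0]

```text
clock: 2.82
tcp_pos: [0.2062, -0.5368, 0.2424]
orientation: [0.0, -0.06, 0.998, -0.0]
wrist_force: [-0.4, -0.7, -0.3]
finger_gap: 0.0425
```

move_arm:
  deltas: [0, -0.0335, 0.0487, 0, 0, 0, 0, 0, -0.0335, 0.0487, 0, 0, 0, 0, 0, -0.0335, 0.0487, 0, 0, 0, 0, 0, -0.0335, 0.0487, 0, 0, 0, 0, 0, -0.0335, 0.0487, 0, 0, 0, 0, 0, -0.0335, 0.0487, 0, 0, 0, 0, 0, -0.0335, 0.0487, 0, 0, 0, 0, 0, -0.0335, 0.0487, 0, 0, 0, 0, 0, -0.0335, 0.0487, 0, 0, 0, 0, 0, -0.0335, 0.0487, 0, 0, 0, 0]

```text
clock: 4.08
tcp_pos: [0.48, -0.0107, 0.2426]
orientation: [0.001, -0.059, 0.998, -0.0]
wrist_force: [0.9, -0.4, 0.1]
finger_gap: 0.0426
```

move_arm:
  deltas: [0, -0.0335, 0.0487, 0, 0, 0, 0, 0, -0.0335, 0.0487, 0.02, 0, 0, 0, 0, 0, 0, 0.05, 0, 0, 0, 0, 0, 0, 0.04, 0, 0, 0, 0, 0, 0, 0, 0, 0, 0]

```text
clock: 4.7
tcp_pos: [0.531, 0.0925, 0.1293]
orientation: [-0.004, -0.06, 0.998, 0.0]
wrist_force: [-0.8, 0.0, -0.3]
finger_gap: 0.0427
```

```bash
python3 - <<'E'
from h import *
s=env.get_state(); print(s['tcp_pos'],s['orientation'],s['joint_pos'])
p=cam('side'); save(p,'side1.png',(300,150,400,270),5)
p=cam('top'); save(p,'top1.png',(260,160,360,240),6)
E
```

```text
[0.53104554 0.0925205  0.12931079] [-3.52930683e-03 -6.01182833e-02  9.98185019e-01  6.55048896e-05] [ 2.35999284e-02  3.10648185e-01 -2.42638919e-01  1.02456792e+00
 -1.27047130e-04 -9.67094850e-02]
```

View pics/side1.png

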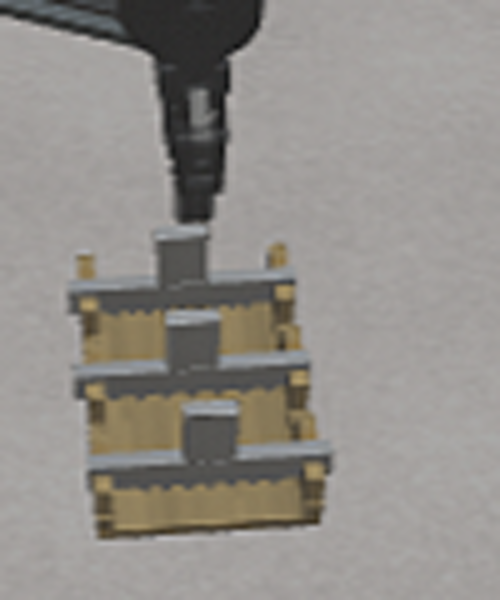

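move_arm:
  deltas: [0, 0, 0, 0, 0, 0, 0, 0, 0, 0, 0, 0, 0, 0]

```text
clock: 5.05
tcp_pos: [0.535, 0.0921, 0.1341]
orientation: [0.002, -0.061, 0.998, -0.0]
wrist_force: [-0.1, -1.0, -0.2]
finger_gap: 0.0426
```

```bash
python3 - <<'E'
from h import *
s=env.get_state(); print(s['tcp_pos'],s['orientation'])
E
```

```text
[0.53503934 0.09211654 0.13410541] [ 1.64773786e-03 -6.07708254e-02  9.98150380e-01 -1.06241087e-04]
```

move_arm:
  deltas: [0, 0, 0, 0.026, 0, 0, 0, 0, 0, 0, 0.026, 0, 0, 0, 0, 0, 0, 0.0164, 0, 0, 0, 0, 0, 0, 0.008, 0, 0, 0, 0, 0, 0, 0, 0, 0, 0, 0, 0, 0, 0, 0, 0, 0, 0.5, 0, 0, 0, 0, 0, 0, 0.6, 0, 0, 0, 0, 0, 0, 0.6, 0, 0, 0, 0, 0, 0]

```text
clock: 6.18
tcp_pos: [0.534, 0.0923, 0.0561]
orientation: [0.0, -0.061, 0.998, -0.0]
wrist_force: [0.8, 0.1, -0.5]
finger_gap: 0.0168
```

move_arm:
  deltas: [0.7, 0, 0, 0, 0, 0, 0, 0.8, 0, 0, 0, 0, 0, 0, 1, 0, 0, 0, 0, 0, 0, 1, 0, 0, 0, 0, 0, 0]

```text
clock: 6.68
tcp_pos: [0.5339, 0.0921, 0.0559]
orientation: [0.0, -0.061, 0.998, -0.0]
wrist_force: [-0.5, -1.5, 1.3]
finger_gap: 0.0094
```

move_arm:
  deltas: [1, 0, 0, -0.02, 0, 0, 0, 1, 0, 0, -0.04, 0, 0, 0, 1, 0, 0, -0.04, 0, 0, 0, 1, 0, 0, -0.014, 0, 0, 0, 1, 0, 0, 0, 0, 0, 5, 1, 0, 0, 0, 0, 0, 8, 1, 0, 0, 0, 0, 0, 8, 1, 0, 0, 0, 0, 0, 3.9, 1, 0, 0, 0, 0, 0, 0]

```text
clock: 7.8
tcp_pos: [0.5332, 0.0924, 0.1687]
orientation: [-0.001, 0.155, 0.988, -0.0]
wrist_force: [-0.4, -0.1, -1.6]
finger_gap: 0.0096
```

move_arm:
  deltas: [1, -0.012, -0.021, 0, 0, 0, 0, 1, -0.024, -0.041, 0, 0, 0, 0, 1, -0.024, -0.041, 0, 0, 0, 0, 1, -0.024, -0.041, 0, 0, 0, 0, 1, -0.024, -0.041, 0, 0, 0, 0, 1, -0.024, -0.041, 0, 0, 0, 0, 1, -0.0154, -0.0257, 0, 0, 0, 0, 1, -0.009, -0.015, 0, 0, 0, 0, 1, 0, 0, 0, 0, 0, 0, 1, 0, 0, 0, 0, 0, 0]

```text
clock: 9.05
tcp_pos: [0.6004, -0.2082, 0.1697]
orientation: [-0.0, 0.155, 0.988, 0.0]
wrist_force: [0.3, -0.5, -0.8]
finger_gap: 0.0098
```

```bash
python3 - <<'E'
from fit import *
s=env.get_state(); print(s['tcp_pos'],s['orientation'])
S=[.6003,-.2099,-.314]
o=[s['tcp_pos'][0],s['tcp_pos'][1],-.314]; z=s['tcp_pos'][2]-.041
LF=[rect(0,0,.136,.01,z+.025),rect(0,0,.03,.01,z+.067)]
for n,b,sc in(('side',(270,90,370,170),8),('top',(370,150,450,220),8)):
    p=cam(n); np.savez(n+'2.npz',**p); draw(p,o,LF,n+'2.png',b,sc)
E
```

```text
[ 0.60040319 -0.20820769  0.16965423] [-4.69792635e-04  1.54798707e-01  9.87945858e-01  3.49271328e-04]
```

View pics/side2.png

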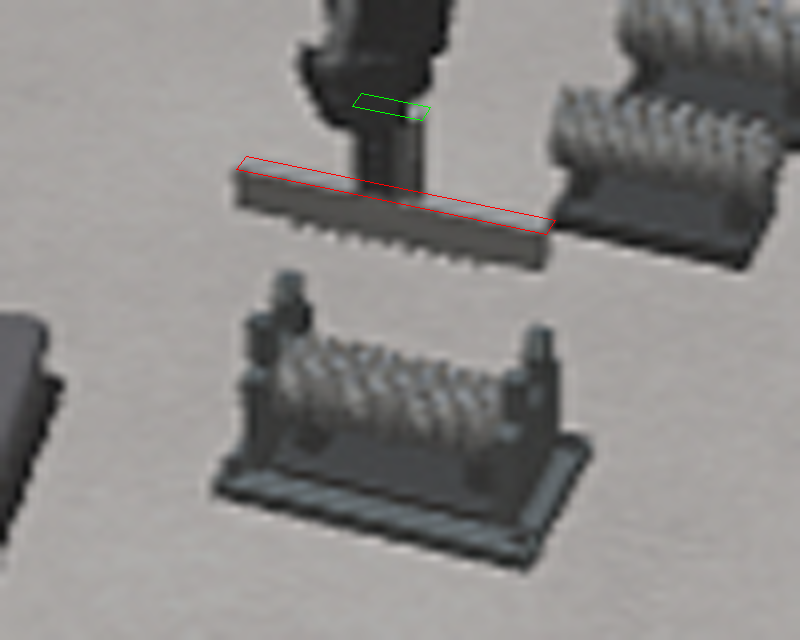

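View pics/top2.png

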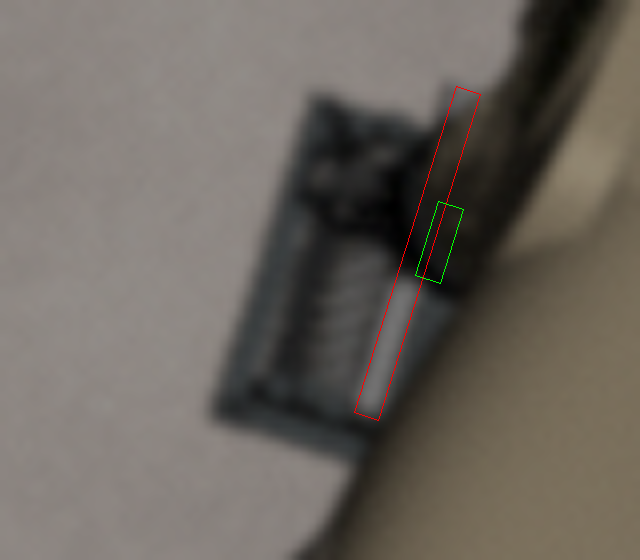

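```bash
python3 - <<'E'
from fit import *
p=dict(np.load('side2.npz',allow_pickle=True)); g=p['img'].astype(np.float32).mean(2)
o=[.6004,-.2082,-.314]; z=.1287
for xl in (-.05,-.04,-.03,.03,.04,.05):
    zz=np.linspace(-.005,.035,41)
    u=proj(p,tow(o,np.c_[np.full(41,xl),np.full(41,.005),z+zz])).astype(np.float32)
    s=cv2.remap(g,u[:,:1],u[:,1:],cv2.INTER_LINEAR).ravel()
    print(xl,s[::2].astype(int))
# x ends
x=np.linspace(-.08,.08,81)
u=proj(p,tow(o,np.c_[x,np.full(81,.005),np.full(81,z+.013)])).astype(np.float32)
print(np.c_[x*1e3,cv2.remap(g,u[:,:1],u[:,1:],cv2.INTER_LINEAR).ravel()].astype(int)[np.r_[0:12,-12:0]].tolist())
E
```

```text
-0.05 [162 162 164 161 154 128  86  71  76  79  80  79  78  79  82 107 143 154
 154 161 170]
-0.04 [161 161 157 150 123  91  81  76  78  80  80  80  78  76  92 111 132 152
 157 162 166]
-0.03 [166 168 170 146 121  96  71  75  79  80  80  79  78  76  79 115 147 149
 151 161 168]
0.03 [162 163 160 149 109  80  76  74  77  78  79  79  77  80  92 108 134 153
 154 157 164]
0.04 [163 165 157 134 108  82  70  73  76  78  78  78  77  75  89 118 136 144
 153 161 166]
0.05 [163 164 165 161 155 126  84  71  76  78  79  78  76  79  86 111 144 153
 150 158 169]
[[-80, 167], [-78, 167], [-76, 167], [-74, 165], [-72, 159], [-70, 134], [-68, 105], [-66, 77], [-64, 72], [-62, 78], [-60, 78], [-58, 79], [58, 78], [60, 77], [62, 76], [64, 73], [65, 79], [67, 108], [69, 136], [72, 167], [74, 172], [76, 168], [78, 166], [80, 164]]
```

move_arm:
  deltas: [1, 0, 0, 0.015, 0, 0, 0, 1, 0, 0, 0.015, 0, 0, 0, 1, 0, 0, 0.01, 0, 0, 0, 1, 0, 0, 0, 0, 0, 0, 1, 0, 0, 0, 0, 0, 0, 1, 0, 0, 0, 0, 0, 0]

```text
clock: 9.9
tcp_pos: [0.6012, -0.2098, 0.1305]
orientation: [0.001, 0.155, 0.988, -0.0]
wrist_force: [0.2, 0.4, -0.9]
finger_gap: 0.0097
```

```bash
python3 - <<'E'
from fit import *
s=env.get_state(); print(s['tcp_pos'],s['orientation'],s['wrist_force'])
t=s['tcp_pos'];th=-.314;d=np.array([.6003,-.2099])-t[:2];c=np.array([np.cos(th),np.sin(th)]);e=np.array([-c[1],c[0]])
print('stand-x err',d@c,'y err',d@e)
p=cam('side'); save(p,'side3.png',(270,90,370,170),8)
E
```

```text
[ 0.60115496 -0.20978374  0.13052331] [ 5.56108347e-04  1.55473648e-01  9.87839859e-01 -2.22369212e-04] [ 0.23598729  0.39386337 -0.89489819]
stand-x err -0.0007772494488559253 y err -0.0003746418406683997
```

View pics/side3.png

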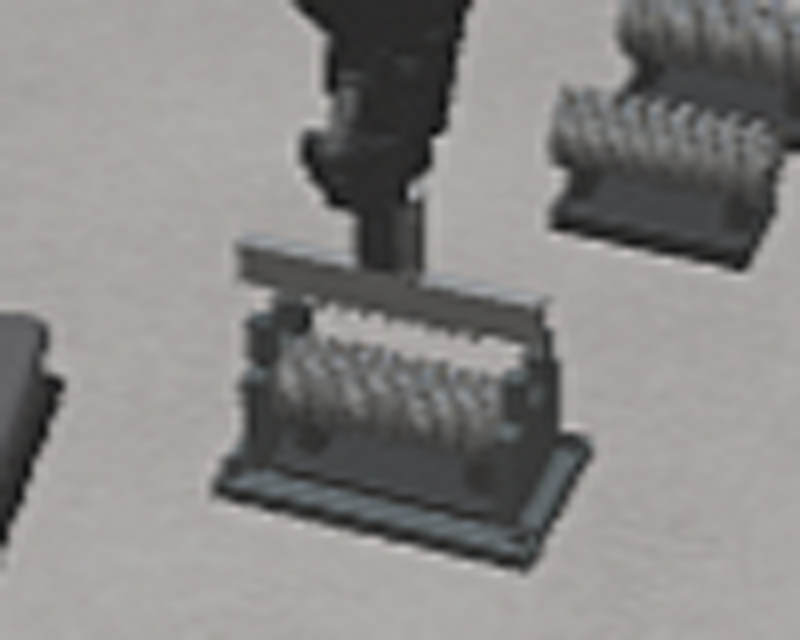

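move_arm:
  deltas: [1, 0, 0, 0.006, 0, 0, 0, 1, 0, 0, 0.006, 0, 0, 0, 1, 0, 0, 0.005, 0, 0, 0, 1, 0, 0, 0.004, 0, 0, 0, 1, 0, 0, 0, 0, 0, 0, 1, 0, 0, 0, 0, 0, 0]

```text
clock: 10.7
tcp_pos: [0.6005, -0.2096, 0.1088]
orientation: [-0.0, 0.156, 0.988, -0.0]
wrist_force: [-0.7, -2.2, -0.4]
finger_gap: 0.0094
```

move_arm:
  deltas: [1, 0, 0, 0.002, 0, 0, 0, 1, 0, 0, 0.001, 0, 0, 0, 1, 0, 0, 0, 0, 0, 0]

```text
clock: 11.08
tcp_pos: [0.601, -0.2098, 0.1061]
orientation: [0.0, 0.156, 0.988, -0.0]
wrist_force: [-0.7, -2.6, -0.3]
finger_gap: 0.0096
```

move_arm:
  deltas: [1, 0, 0, 0.001, 0, 0, 0, 1, 0, 0, 0.001, 0, 0, 0, 1, 0, 0, 0, 0, 0, 0]

```text
clock: 11.45
tcp_pos: [0.6007, -0.2096, 0.1042]
orientation: [0.0, 0.156, 0.988, -0.0]
wrist_force: [-2.0, -2.1, 3.0]
finger_gap: 0.0097
```

move_arm:
  deltas: [1, 0, 0, 0.001, 0, 0, 0, 1, 0, 0, 0, 0, 0, 0]

```text
clock: 11.7
tcp_pos: [0.6005, -0.2096, 0.1035]
orientation: [-0.0, 0.155, 0.988, -0.0]
wrist_force: [-3.4, -2.7, 6.3]
finger_gap: 0.0097
```

move_arm:
  deltas: [1, 0.001, 0, 0, 0, 0, 0, 1, 0, 0, 0, 0, 0, 0]

```text
clock: 11.95
tcp_pos: [0.6, -0.2094, 0.103]
orientation: [0.0, 0.155, 0.988, -0.0]
wrist_force: [-0.3, -2.1, 2.9]
finger_gap: 0.0095
```

move_arm:
  deltas: [1, 0, 0, 0.001, 0, 0, 0, 1, 0, 0, 0, 0, 0, 0]

```text
clock: 12.2
tcp_pos: [0.5996, -0.2093, 0.102]
orientation: [-0.0, 0.155, 0.988, -0.0]
wrist_force: [-2.4, -2.1, 4.8]
finger_gap: 0.0093
```

move_arm:
  deltas: [1, 0.0006, -0.0006, 0, 0, 0, 0, 1, 0, 0, 0.001, 0, 0, 0, 1, 0, 0, 0, 0, 0, 0]

```text
clock: 12.58
tcp_pos: [0.5992, -0.2093, 0.101]
orientation: [0.0, 0.155, 0.988, 0.0]
wrist_force: [-1.3, -0.2, 4.4]
finger_gap: 0.0094
```

move_arm:
  deltas: [1, 0, 0, 0.0005, 0, 0, 0, 1, 0, 0, 0, 0, 0, 0]

```text
clock: 12.82
tcp_pos: [0.5991, -0.2093, 0.101]
orientation: [0.0, 0.155, 0.988, 0.0]
wrist_force: [-2.8, 0.3, 6.7]
finger_gap: 0.0095
```

move_arm:
  deltas: [0.6, 0, 0, 0, 0, 0, 0, 0.4, 0, 0, 0, 0, 0, 0, 0.2, 0, 0, 0, 0, 0, 0, 0, 0, 0, 0, 0, 0, 0, 0, 0, 0, 0, 0, 0, 0]

```text
clock: 13.45
tcp_pos: [0.599, -0.2096, 0.1003]
orientation: [-0.0, 0.155, 0.988, 0.0]
wrist_force: [1.0, -0.4, 0.4]
finger_gap: 0.0425
```

move_arm:
  deltas: [0, 0, 0, -0.01, 0, 0, 0, 0, 0, 0, -0.03, 0, 0, 0, 0, 0, 0, -0.05, 0, 0, 0, 0, 0, 0, -0.03, 0, 0, 0, 0, 0.05, 0.03, 0, 0, 0, 0, 0, 0.06, 0, 0, 0, 0, 0, 0, 0.05, 0, 0, 0, 0, 0, 0, 0, 0, 0, 0, 0]

```text
invalid input
```

```bash
python3 - <<'E'
from fit import *
S=[.6003,-.2099,-.314]
for n,b,sc in(('side',(270,90,370,170),8),('top',(370,150,450,220),8)):
    p=cam(n); np.savez(n+'4.npz',**p); draw(p,S,[rect(0,0,.136,.01,.085),rect(0,0,.03,.01,.127)],n+'4.png',b,sc)
p=dict(np.load('side4.npz',allow_pickle=True)); g=p['img'].astype(np.float32).mean(2)
for y0 in (0,-.0015,.0015):
  for xl in (-.045,-.035,-.025,.025,.035,.045):
    zz=np.linspace(-.005,.035,21)
    u=proj(p,tow(S,np.c_[np.full(21,xl),np.full(21,.005+y0),.06+zz])).astype(np.float32)
    print(xl,cv2.remap(g,u[:,:1],u[:,1:],cv2.INTER_LINEAR).ravel().astype(int))
W=cloud(p); m=(np.hypot(W[...,0]-.6003,W[...,1]+.2099)<.04)&(W[...,2]>.095); print(m.sum(),W[m].mean(0),np.percentile(W[m][:,2],[50,90,97,100]))
E
```

```text
-0.045 [108 110 111 110 109  96  81  77  78  79  80  80  77  80  98 116 136 155
 157 159 162]
-0.035 [123 128 125 120 103  85  82  79  79  81  80  79  78  76  88 121 144 147
 152 157 163]
-0.025 [115 114 111 106  98  89  82  81  80  80  81  79  78  82  89 110 141 156
 154 156 163]
0.025 [108 107 113 125 123 102  85  82  80  81  82  81  80  85  90 116 149 161
 160 164 174]
0.035 [127 121 114 108 102  94  84  78  78  78  79  79  77  75  98 121 135 148
 155 160 165]
0.045 [ 97  97  99 101  92  80  78  80  80  80  80  79  78  80  86 121 156 151
 146 113  78]
-0.045 [105 107 107 106 100  86  74  76  79  80  81  78  76  91 110 129 146 156
 158 161 164]
-0.035 [127 123 118 105  91  83  80  79  80  81  80  78  77  75 108 140 147 150
 155 161 163]
-0.025 [110 109 105 101  93  84  81  80  80  80  80  79  80  86  96 128 157 155
 153 159 167]
0.025 [109 108 117 126 107  89  83  81  80  80  80  79  81  87 100 132 158 159
 160 172 183]
0.035 [122 112 105 101  95  87  78  78  78  78  79  78  76  88 112 131 143 153
 158 163 164]
0.045 [ 99  99  99  95  84  77  79  80  80  80  79  77  80  83 107 141 153 145
 128  94  74]
-0.045 [108 113 114 114 113 108  93  78  79  80  80  80  78  76  87 103 123 144
 156 157 160]
-0.035 [118 128 130 129 117  98  84  81  78  80  81  80  78  77  75 102 132 144
 149 154 160]
-0.025 [120 119 119 111 104  95  86  81  80  80  80  80  79  79  85  93 124 155
 156 153 160]
0.025 [106 106 107 120 134 116  92  84  81  81  82  82  80  81  85  93 126 159
 159 158 167]
0.035 [124 128 122 117 109 101  90  79  78  78  78  79  78  76  86 107 126 141
 153 157 161]
0.045 [102 100 100 102 100  88  78  79  80  80  81  79  78  79  79 101 136 153
 151 138  97]
1790 [ 0.60201865 -0.18363373  0.31585252] [0.31071426 0.46462388 0.47751122 0.48970563]
```

View pics/side4.png

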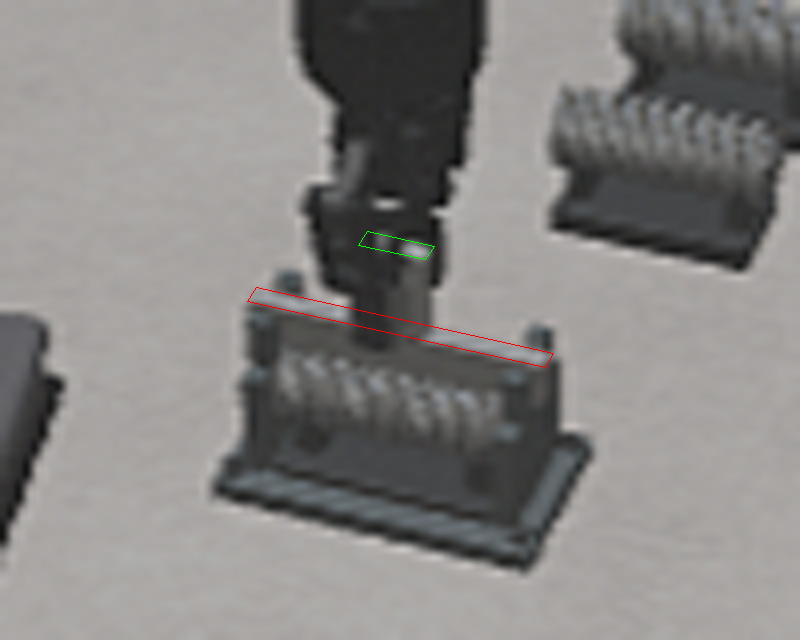

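View pics/top4.png

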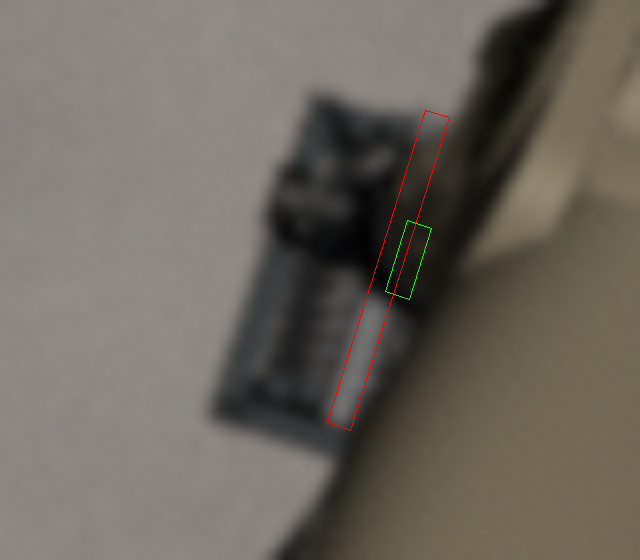

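move_arm:
  deltas: [0, 0, 0, -0.01, 0, 0, 0, 0, 0, 0, -0.03, 0, 0, 0, 0, 0, 0, -0.05, 0, 0, 0, 0, 0, 0, -0.03, 0, 0, 0, 0, 0.05, 0, 0, 0, 0, 0, 0, 0.06, 0, 0, 0, 0, 0, 0, 0.06, 0, 0, 0, 0, 0, 0, 0.03, 0, 0, 0, 0, 0, 0, 0, 0, 0, 0, 0, 0, 0, 0, 0, 0, 0, 0]

```text
invalid input
```

```bash
python3 - <<'E'
from fit import *
S=[.6003,-.2099,-.314]
for n,b,sc in(('side',(260,90,390,270),3.3),('top',(270,100,450,240),4)):
    p=cam(n); np.savez(n+'5.npz',**p); save(p,n+'5.png',b,sc)
    W=cloud(p); m=(np.hypot(W[...,0]-.6003,W[...,1]+.2099)<.03)&(W[...,2]>.095)&(W[...,2]<.16); print(n,m.sum(),W[m].mean(0),np.percentile(W[m][:,2],[50,90,97]) if m.any() else 0)
    if n=='side':
        W=W; g=p['img'].astype(np.float32).mean(2)
        for x in(-.01,0,.01):
            zz=np.linspace(.05,.085,36); u=proj(p,tow(S,np.c_[np.full(36,x),np.full(36,.005),.06+zz])).astype(np.float32)
            print(cv2.remap(g,u[:,:1],u[:,1:],cv2.INTER_LINEAR).ravel().astype(int))
        for l in (-.065,0,.065): pass
E
```

```text
side 96 [ 0.59277753 -0.20922671  0.12397944] [0.12244346 0.15468408 0.15859306]
[ 82  83  84  85  85  85  85  85  84  84  84  83  85  89  92  95 106 124
 141 159 161 150 137 124 109  89  68  47  35  38  40  43  45  45  45  45]
[51 47 46 45 44 43 44 45 46 47 46 45 45 44 44 45 46 46 49 53 56 59 61 63
 64 65 61 56 50 45 44 45 45 45 47 50]
[45 45 46 45 45 45 45 45 44 44 44 44 43 42 42 42 42 42 43 43 43 43 43 43
 43 43 43 43 43 44 44 44 45 46 46 48]
top 4 [ 0.59691138 -0.18620509  0.13284829] [0.13322512 0.15928335 0.1596856 ]
```

View pics/side5.png

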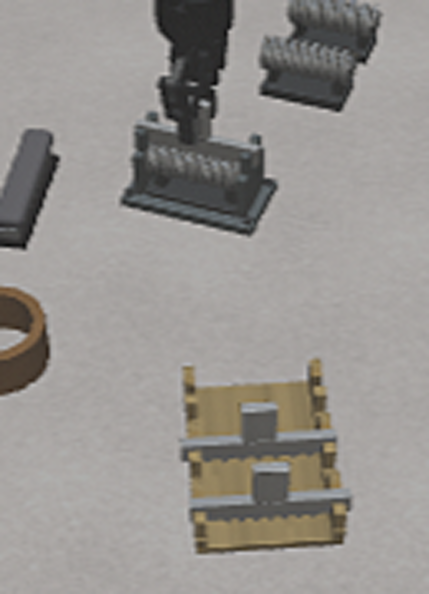

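View pics/top5.png

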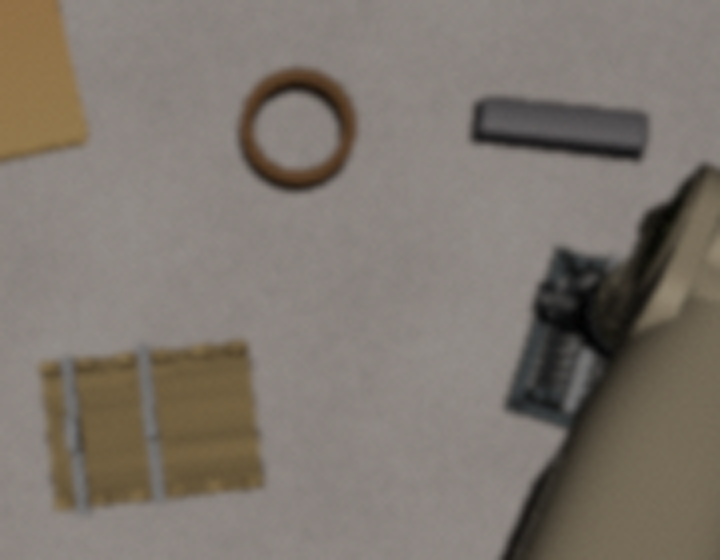

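move_arm:
  deltas: [0, 0, 0, -0.01, 0, 0, 0, 0, 0, 0, -0.03, 0, 0, 0, 0, 0, 0, -0.05, 0, 0, 0, 0, 0, 0, -0.03, 0, 0, 0]

```text
clock: 14.15
tcp_pos: [0.5998, -0.21, 0.224]
orientation: [0.002, 0.155, 0.988, -0.001]
wrist_force: [-0.1, -0.4, -0.1]
finger_gap: 0.0428
```

move_arm:
  deltas: [0, 0.05, 0, 0, 0, 0, 0, 0, 0.06, 0, 0, 0, 0, 0, 0, 0.04, 0, 0, 0, 0, 0, 0, 0, 0, 0, 0, 0, 0, 0, 0, 0, 0, 0, 0, 0, 0, 0, 0, 0, 0, 0, 0]

```text
clock: 14.9
tcp_pos: [0.4575, -0.1641, 0.2207]
orientation: [0.001, 0.155, 0.988, -0.0]
wrist_force: [0.6, 0.5, -0.1]
finger_gap: 0.0431
```

```bash
python3 - <<'E'
from fit import *
S=[.6003,-.2099,-.314]
for n,b,sc in(('side',(250,90,380,200),6),('top',(270,100,450,240),4)):
    p=cam(n); np.savez(n+'6.npz',**p); save(p,n+'6.png',b,sc)
    if n=='side':
        g=p['img'].astype(np.float32).mean(2)
        for x in(-.01,0,.01):
            zz=np.linspace(.05,.085,36); u=proj(p,tow(S,np.c_[np.full(36,x),np.full(36,.005),.06+zz])).astype(np.float32)
            print(cv2.remap(g,u[:,:1],u[:,1:],cv2.INTER_LINEAR).ravel().astype(int))
        for o in (stand_hulls(),):
            I=p['img'][113:170,288:354].astype(float)
        W=cloud(p); print(fit(W,lambda P:leaf(P,[0,0,.06]),[.6003,-.2099,-.314],.07,.09))
print(env.get_state()['clock'],env.get_state()['tcp_pos'])
E
```

```text
[ 80  80  80  79  79  79  79  79  78  78  78  77  78  82  85  88  98 115
 132 149 157 156 155 154 154 156 158 160 161 161 160 159 159 159 160 161]
[ 80  80  80  80  81  81  80  80  79  79  78  77  76  75  89 105 122 138
 142 145 148 151 153 155 156 158 159 160 162 163 163 163 162 161 162 162]
[ 79  79  78  78  79  79  79  80  79  79  79  79  78  78  78  83 103 123
 142 157 157 156 155 155 158 160 161 163 162 162 162 162 162 162 162 162]
(array([ 0.60221577, -0.21015849, -6.65663316,  0.        ]), 66, np.float64(0.0013430538111915144))
15.0 [ 0.45719153 -0.16394592  0.22029555]
```

View pics/side6.png

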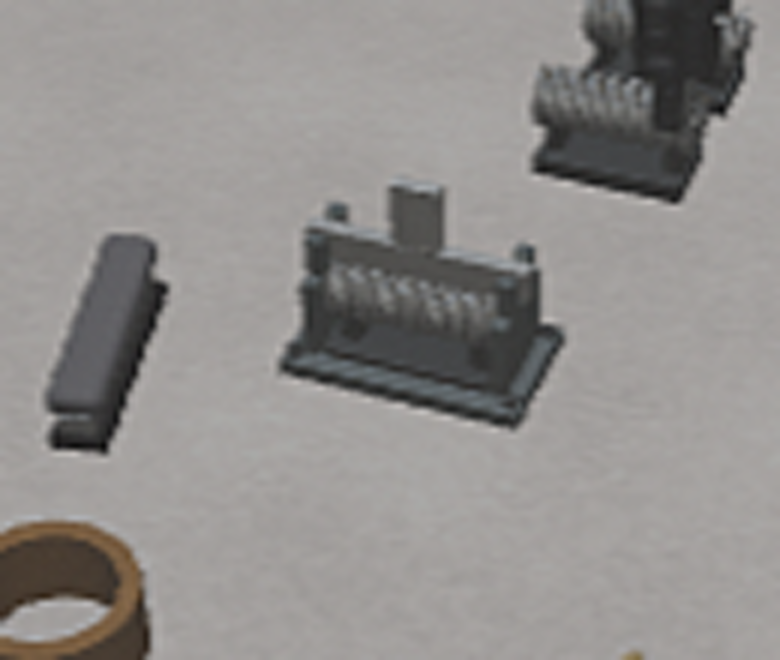

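View pics/top6.png

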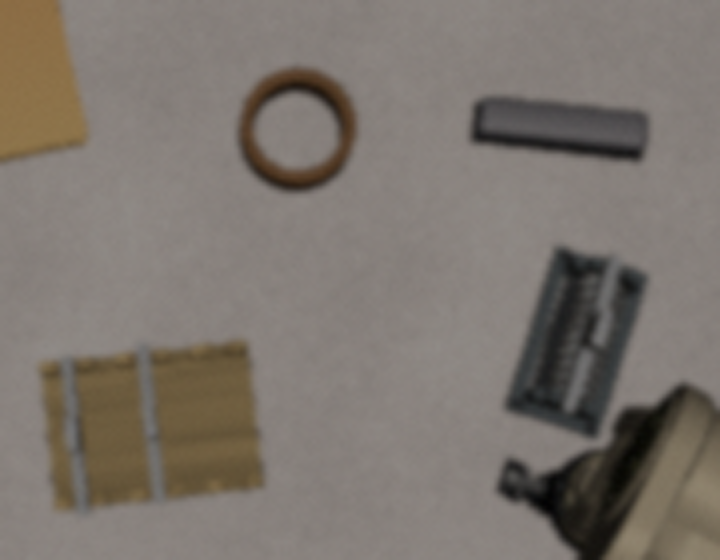

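```bash
python3 -c "
from workcell import env,order
print(order.hand_in()); print(env.get_state()['clock'])"
```

```text
the job is handed in; nothing more can be done
None
the job is handed in; nothing more can be done
```

The screw's pitch is 10 mm as near as I can tell. The leaf from the rack's y = -65 mm slot seated fully home on it and is standing meshed in the forks.

**Which leaf to try:** the camera images suggested tooth spacings of about 10 mm for that leaf, 15 mm for the middle one and 12 mm for the y = +65 mm one. The readings of the screw itself disagreed (10, 12 and about 14 mm from different lines), so I judged the match by how the leaf seated. The 10 mm figure therefore rests on the leaf's tooth spacing as seen in one image.

**Seating:** the teeth first touched about 2.5 mm above home, as the leaf was slightly off centre along the screw. After shifting it about 1.6 mm along the stand it went down and stopped at origin height 60 mm, the stated home height. The wrist force readings stayed under 7 N throughout.

**Final checks:**
- With the gripper withdrawn, the side picture shows the leaf upright. Its tab top fits an origin height of about 60 mm, against 64 mm or more for a non-matching leaf.
- The other two leaves were never moved and stand in their rack slots. I did not need to try them, since the first one fitted.
- The tape roll and stapler show no movement in the last pictures. The pen cup was outside the frame, but the arm went nowhere near it.
- One depth-based fit of the seated leaf did not settle on a usable answer, so I ignored it and relied on the picture.
- Two move calls were refused because I gave the wrong number of values; nothing moved.

I handed the job in at about 15 s on the clock.

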